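Load a round bar into the cross-drilling jig against its end stop

ROBOT

A 7-joint arm with a two-finger parallel gripper is mounted at the origin on a cart in front of the work surface, level with it; the furniture and walls round the work are solid. World frame = base frame: x ahead of the robot, y to its left, z up, the work surface at z = 0. Lengths are in m, angles in rad, forces in N, time in s.
With the tool pointing down it reaches from about 0.35 to 0.9 m from the base axis. Payload 19.9 kg.
Tool frame: the origin (TCP) lies between the finger pads; the fingertips stand 19 mm ahead of it and the grasp point (between the pads) is the TCP; z points along the fingers, y is the line along which they close (so a half turn about z gives the same grasp; the last joint's range is limited). The gripper opens to 94 mm and grips with 3 to 60 N. Pads are 16 mm wide; open, the fingers measure 119 mm over their backs; the gripper's body (75 mm by 177 mm) begins 78 mm behind the grasp point.
Start: joints at [-1.363, 0.417, -0.01, 1.614, 0.005, 1.111, -0.053], TCP at [0.154, 0.606, 0.224] pointing down, gripper open.
Joint ranges: [-2.81, 2.81], [-0.39, 2.02], [-1.27, 1.25], [0.06, 2.57], [-1.19, 4.33], [0.19, 2], [-2.82, 2.82]. Speed limits (rad/s): [1.89, 1.89, 2.39, 2.39, 3.01, 3.01, 3.01].

INTERFACE

Orientations are given as a 3x3 rotation matrix whose columns are the frame's x, y, z axes.
In Python, from rig import robot gives the robot as it stands. Calls block until the motion is done:
- robot.move_ptp(position, orientation): joint-space move of the TCP to a pose.
- robot.move_linear(position, velocity=0.15, frame=None, threshold=None): straight line of the TCP; frame=None keeps the orientation; velocity is the mean speed in m/s. With threshold (N) it stops when the force on the tool has changed by that much, and returns True; else False.
- robot.goto_joints(angles): joint-space move.
- robot.gripper_to(opening): finger opening in m; the grip force is fixed at half the most; returns when the fingers have stopped.
- robot.pause(seconds).
- robot.ik(position, orientation): joint angles nearest the present ones, or None.
- robot.get_state(): the state.
- robot.grab_frame(name): name is "scene" or "top"; returns the picture (400x640x3 uint8, red, green, blue); there is no depth.
- robot.camera_info(name): a dict with "fx", "fy", "cx", "cy" (pixels), "dist" ([k1, k2, p1, p2, k3] as OpenCV has them; the pictures are not rectified), "rvec" (rotation vector, rad) and "tvec" (3), from world to camera coordinates, as OpenCV has them. Camera axes: x right, y down, z forward; pixel columns grow to the right and rows downward; lengths in m; the calibration is good to about 2 mm. A picture is of the moment at which its call begins. camera_info takes no time and is no camera call.
A pose or a line that the arm cannot do raises robot.PlanningError and nothing moves.
- robot.sign_off(): hands the job in; it is judged then, once.
The state is a dict: "time": time; "qpos": joint angles; "joint_vel": joint speeds; "effort": joint torques, N m; "ee_pos": TCP position; "tool_rot": TCP orientation; "force": force on the tool from outside, world axes, zero at the start; "moment": the same for the moment, N m; "opening": finger opening in m; "grasp_force": force on a finger pad.
Only numpy, scipy, OpenCV 4.12 (cv2) and the standard library are available. Lean on these libraries where they do the work, as an engineer would, in place of code of your own. Each camera call takes 0.05 s, during which the arm holds its last target. There are 200 camera calls.

TASK

Take the aluminium bar off its wooden rest, lay it in the V-groove of the drilling jig and slide it under the bridge until its end is fully home on the hidden end stop. Seat it with a firm but gentle push of about 10 N (never forcing or ramming it against the jig with more than 25 N), then let go and leave it home in the groove. Leave the tools and oddments lying around where they are.

Things in the scene. Friction and masses are not known exactly. Their poses are not given: they have to be found in the camera images.
- bar_mid (a point): Centre of the plain round aluminium bar, 22 mm diameter, 170 mm long, about 0.18 kg, ends alike; x along the bar. It starts level on a fixed wooden rest (100 x 60 mm), axis 45 mm above the table, carried by two V cheeks whose outer faces are 42 mm either side of the bar's middle; the last 35 mm at each end overhang the rest and are free below and beside.
- jig: Fixed steel and blue drilling jig, 170 x 72 x 81 mm. Origin on the table under the middle of the groove; x runs along the groove towards the stop, z up. The 90 degree V-groove spans x = -75 to +75 mm; a bar lying in it has its axis at y = 0, 48 mm above the table. With the bar home its middle is at x = -52 to -32 mm.
- groove_entry (a point): Open end of the groove (jig x = -75 mm), at the height of the laid bar's axis, 48 mm. The groove block is 44 mm wide and its top is at 46 mm, so fingers cannot straddle it: hold the bar by the end that overhangs here. With the bar home its tail sticks out 42 to 62 mm past this point.
- bridge_mouth (a point): Middle of the opening where the bar passes under the blue bridge (jig x = +20 mm, 48 mm high, on the bar's axis). The opening is 29 mm wide, its roof 64 mm above the table; the bridge covers the groove from here to x = +75 mm and its drill bush stands 81 mm high.
- stop_head: Fixed blue plate closing the far end of the bridge, origin on the table at jig x = +82.5 mm. It carries the stop screw (18 mm diameter, on the bar's axis, black knob outside), whose solid face is hidden under the bridge somewhere from jig x = +33 to +53 mm: the setting differs each time, is not measured and must be found by touch. The screw stays put under 25 N.
- stop_pin (a joint): Sprung brass part-present pin, 8 mm diameter, in the middle of the stop screw's face. 0 = out (4 mm proud of the face), 0.004 m = pressed flush, that is the bar's end is home on the solid face. Its spring gives about 0.3 to 0.5 N, less than the bar's friction in the groove, so it does not push the bar back.
- spanner: Bystander: grey open-ended spanner, 36 x 170 x 7 mm, lying on the table; origin at its middle, underside.
- black_tape: Bystander: roll of black tape, 68 mm diameter, 19 mm high, flat on the table; origin under its centre.
- hex_bolt: Bystander: large hexagon bolt lying on the table, 33 x 98 x 29 mm; origin at its middle, underside.
- grinding_disc: Bystander: brown flap disc, 115 mm diameter, 16 mm high, flat on the table; origin under its centre.
- hex_nut: Bystander: large steel hexagon nut, 33 x 29 x 16 mm, flat on the table; origin under its middle.

How it is judged:
On the way:
1. the bar, in the groove, is pressed onto the end stop with at least 5 N for 0.2 s (contact force between bar and stop_head above 5 N and angle between the x axis of bar_mid and the x axis of jig, either way round below 0.05 rad and value of joint stop_pin above 0.0025 m), for 0.2 s.
At the end, for the whole second after the job is handed in: The bar lies at rest in the V-groove, along it within 0.03 rad, its axis within 2 mm sideways and 2.5 mm in height of its seat, with its end home on the stop: the brass pin pressed in to within 1.5 mm of flush; nothing touches it but the jig (value of joint stop_pin above 0.0025 m and x of bar_mid in the frame of jig between -0.055 and -0.029 m and y of bar_mid in the frame of jig between -0.002 and 0.002 m and z of bar_mid in the frame of jig between 0.0455 and 0.0505 m and angle between the x axis of bar_mid and the x axis of jig, either way round below 0.03 rad and linear speed of bar below 0.01 m/s).
It fails at once if the bar is pressed or rammed against the jig or its stop with more than 25 N (contact force between bar and jig above 25 N).
It fails at once if a bystander is moved by more than 25 mm (distance of any of spanner, black_tape, hex_bolt, grinding_disc, hex_nut from where it was at the start of the episode above 0.025 m).
It also fails if it takes over 53 s, if anything falls off the work surface, if the arm or the gripper's body presses on something with over 40 N, if the wrist force passes 120 N, or if a joint passes its speed limit or range.

## Working session

There is one attempt and no reset: what is moved stays moved. The work goes in short steps, each a Python script; the robot and the scene stay as the last script left them, time stands still between calls to the robot, and variables do not carry over. Pictures are saved under pics/ and viewed, at most 10 in all, crops included, and the job is handed in when it is done.

```bash
mkdir -p pics
python3 - <<'E'
from rig import robot
import cv2
for n in("scene","top"):
    cv2.imwrite(f"pics/{n}0.png",robot.grab_frame(n)[:,:,::-1]); print(robot.camera_info(n))
s=robot.get_state();print(s)
E
```

```text
{'fx': 418.74527088808, 'fy': 418.74527088808, 'cx': 320.4133355504981, 'cy': 197.6079977430299, 'dist': array([-0.01154663,  0.        ,  0.        ,  0.        ,  0.        ]), 'rvec': array([ 0.77331427,  2.3812181 , -1.33544002]), 'tvec': array([ 0.30665751, -0.17038263,  1.7419975 ])}
{'fx': 466.6705569216509, 'fy': 466.6705569216509, 'cx': 321.6706049437063, 'cy': 199.9566690144033, 'dist': array([-0.11398776,  0.        ,  0.        ,  0.        ,  0.        ]), 'rvec': array([ 2.20655622, -2.15160492,  0.07269084]), 'tvec': array([0.17908355, 0.5282744 , 1.20759092])}
{'time': 0.1, 'qpos': array([-1.36246672,  0.41786976, -0.01030272,  1.61405926,  0.00468428,
        1.11071836, -0.0529845 ]), 'joint_vel': array([-0.00122054, -0.00112351,  0.00122178, -0.00105574, -0.00131584,
       -0.00051373, -0.0017872 ]), 'effort': array([ 1.73899116e-03, -8.52578902e+01,  6.40432499e-01, -4.26692319e+01,
       -4.88512509e-02,  1.64006185e-02,  1.73429663e-05]), 'ee_pos': array([0.15445521, 0.60530855, 0.22393862]), 'tool_rot': array([[-9.68958529e-01,  2.47223248e-01, -1.87717924e-04],
       [ 2.47223309e-01,  9.68958001e-01, -1.01356265e-03],
       [-6.86854659e-05, -1.02850842e-03, -9.99999469e-01]]), 'force': array([0.38724983, 0.16812022, 0.12565894]), 'moment': array([0.03543027, 0.01143838, 0.01446802]), 'grasp_force': 0.0, 'opening': 0.0938901306227459}
```

View pics/scene0.png

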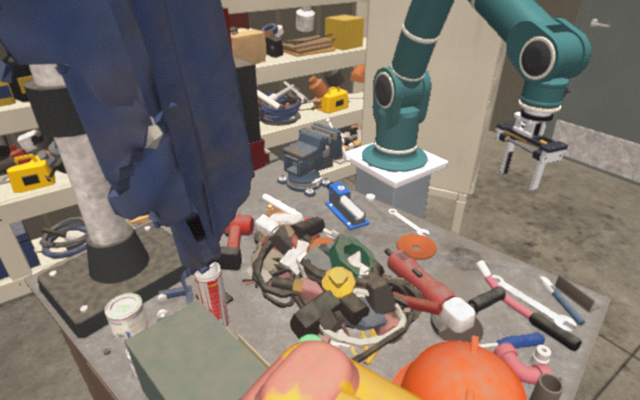

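View pics/top0.png

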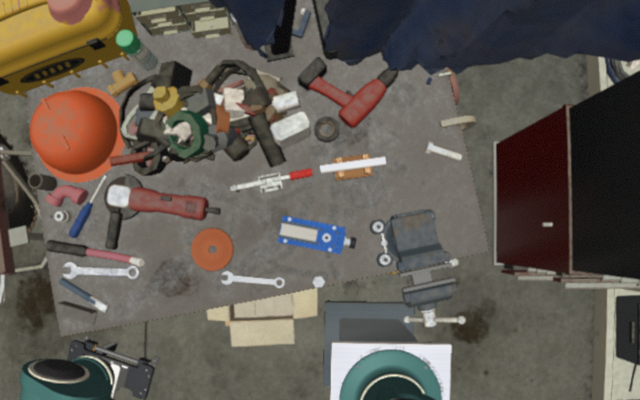

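The top view shows the bar at about (352,164) on its rest and the jig at about (315,236), with its knob to the right at (350,242). I'll enlarge this area.

Run:
```python
import cv2
im=cv2.imread("pics/top0.png")[140:265,260:400]
cv2.imwrite("pics/crop0.png",cv2.resize(im,None,fx=5.6,fy=4.7999,interpolation=cv2.INTER_CUBIC) if 0 else cv2.resize(im,None,fx=4.8,fy=4.8,interpolation=cv2.INTER_CUBIC))
```

```text
(no output)
```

View pics/crop0.png

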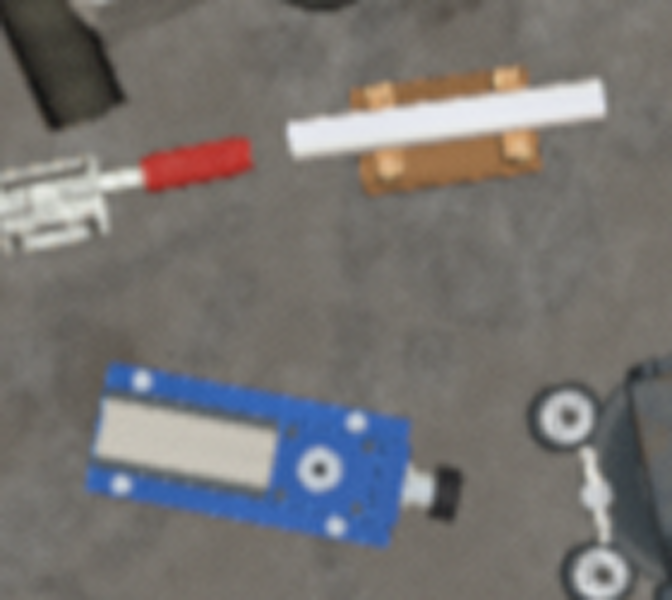

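The crop shows these positions in crop pixels:
- **Bar ends:** (291,139) and (604,98).
- **Jig groove entry:** (99,430).
- **Bush centre:** (319,469).
- **Knob:** (445,493).

The groove opens to the left, so I will hold the bar's left end. Next I'll back-project these points.

```bash
cat > h.py <<'E'
import numpy as np, cv2
from rig import robot
def bp(uv,z,cam="top"):
    c=robot.camera_info(cam); K=np.array([[c['fx'],0,c['cx']],[0,c['fy'],c['cy']],[0,0,1]])
    n=cv2.undistortPoints(np.array([[uv]],float),K,c['dist'])[0,0]
    R=cv2.Rodrigues(c['rvec'])[0]; o=-R.T@c['tvec']; d=R.T@np.array([*n,1]); return o+d*(z-o[2])/d[2]
def crop(p,z): return bp(((p[0]+.5)/4.8-.5+260,(p[1]+.5)/4.8-.5+140),z)
def toolR(yaw):  # tool x along yaw, pointing down
    c,s=np.cos(yaw),np.sin(yaw); return np.array([[c,s,0],[s,-c,0],[0,0,-1.]])
E
python3 - <<'E'
from h import *
np.set_printoptions(precision=4,suppress=True)
c=robot.camera_info("top");print("cam",-cv2.Rodrigues(c['rvec'])[0].T@c['tvec'])
im=cv2.imread("pics/top0.png"); g=cv2.cvtColor(im,cv2.COLOR_BGR2HSV)
m=((g[...,2]>165)&(g[...,1]<45)).astype(np.uint8)
r=np.zeros_like(m); r[150:180,315:392]=m[150:180,315:392]
n,l,st,ce=cv2.connectedComponentsWithStats(r); i=1+st[1:,4].argmax(); pts=np.argwhere(l==i)[:,::-1].astype(np.float32)
rect=cv2.minAreaRect(pts); b=cv2.boxPoints(rect); print("bar",rect,ce[i],st[i,4])
P=np.array([bp(p,.045) for p in pts])[:,:2]; C=P.mean(0); w,v=np.linalg.eigh(np.cov((P-C).T)); t=(P-C)@v[:,1]
print("bar C",C,"dir",v[:,1],"len",np.ptp(t),np.ptp((P-C)@v[:,0]), "mid", C+v[:,1]*(t.max()+t.min())/2)
print("barends",crop((291,139),.048),crop((604.5,98),.048))
for nm,p,z in [("entry",(99,430),.046),("grv end",(273,461),.046),("bush",(319,469),.081),("knob",(447,493),.048),
  ("bL1",(108,364),.01),("bL2",(87,492),.01),("hR1",(410,418),.066),("hR2",(387,546),.066),("whiteTL",(106,400),.046),("whiteBL",(95,459),.046)]: print(nm,crop(p,z))
# blue silhouette
bm=((g[...,0]>100)&(g[...,0]<125)&(g[...,1]>120)).astype(np.uint8); bm[:205]=0;bm[265:]=0;bm[:,:265]=0;bm[:,360:]=0
p=np.argwhere(bm)[:,::-1].astype(np.float32); rr=cv2.minAreaRect(p); print("blue",rr)
E
```

```text
cam [0.4318 0.1811 1.2451]
bar ((352.558349609375, 164.42298889160156), (8.36904239654541, 66.030029296875), 82.14668273925781) [352.9481 164.2839] 539
bar C [0.6166 0.1133] dir [-0.16    0.9871] len 0.171805706426938 0.02225510262165291 mid [0.6165 0.1142]
barends [0.6029 0.1979 0.048 ] [0.6295 0.0291 0.048 ]
entry [0.4437 0.2967 0.046 ]
grv end [0.4296 0.2031 0.046 ]
bush [0.4261 0.1785 0.081 ]
knob [0.4149 0.1099 0.048 ]
bL1 [0.4806 0.2963 0.01  ]
bL2 [0.4098 0.3057 0.01  ]
hR1 [0.454  0.1313 0.066 ]
hR2 [0.3867 0.1418 0.066 ]
whiteTL [0.4599 0.2934 0.046 ]
whiteBL [0.4282 0.2983 0.046 ]
blue ((311.6433410644531, 234.3544921875), (64.39696502685547, 26.665252685546875), 10.885526657104492)
```

```bash
cat >> h.py <<'E'
bd=np.array([.16,-.9871]); bm=np.array([.6165,.1142])
O=np.array([.4325,.2215]); a=.150; d=np.array([-np.sin(a),-np.cos(a)]); n=np.array([np.cos(a),-np.sin(a)])
YB=np.arctan2(-bd[1],-bd[0]); YJ=np.arctan2(-d[1],-d[0])
def J(x,z,y=0): return np.array([*(O+x*d+y*n),z])
def st():
    s=robot.get_state(); print("t%.2f"%s['time'],s['ee_pos'].round(4),"F",s['force'].round(2),"M",s['moment'].round(2),"op%.4f gf%.1f"%(s['opening'],s['grasp_force'])); return s
def pic(nm,cam="top",box=None,k=4):
    im=robot.grab_frame(cam)[:,:,::-1]
    if box: x,y,X,Y=box; im=cv2.resize(im[y:Y,x:X],None,fx=k,fy=k,interpolation=cv2.INTER_CUBIC)
    cv2.imwrite("pics/"+nm+".png",im)
E
python3 - <<'E'
from h import *
g=bm-.060*bd
robot.gripper_to(.06)
robot.move_ptp([*g,.14],toolR(YB)); st()
robot.move_linear([*g,.045],.1); st()
robot.gripper_to(0.0); st()
robot.move_linear([*g,.13],.08); robot.pause(.2); st()
a_=robot.grab_frame("top")[130:230,290:410,::-1]; b_=robot.grab_frame("scene")[130:230,280:400,::-1]
cv2.imwrite("pics/l1.png",cv2.resize(np.hstack([a_,b_]),None,fx=3.3,fy=3.3,interpolation=cv2.INTER_CUBIC))
E
```

```text
t3.06 [0.6066 0.1748 0.14  ] F [0.42 0.42 0.09] M [-0.05  0.06  0.02] op0.0603 gf0.0
t4.16 [0.6073 0.1735 0.0456] F [-0.29  0.09 -0.06] M [-0.05  0.06  0.03] op0.0602 gf0.0
t4.85 [0.6073 0.1735 0.0452] F [3.38 0.31 1.53] M [-0.02 -0.43  0.03] op0.0212 gf30.0
t6.27 [0.6068 0.1734 0.1296] F [-0.11 -0.25 -1.77] M [0.05 0.1  0.01] op0.0210 gf30.0
```

View pics/l1.png

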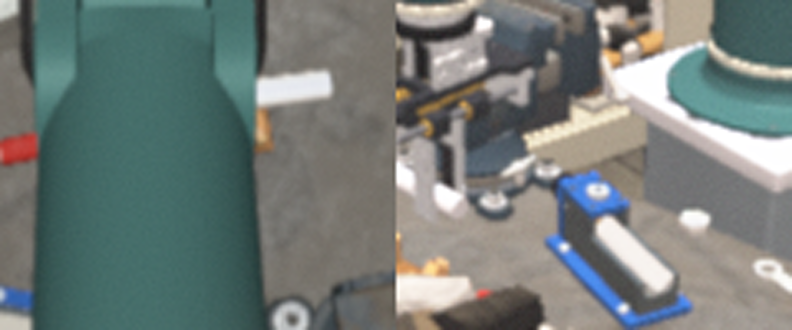

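The lift worked: the force change of -1.8 N matches the bar's weight. The bar's lead end is at top px (390,155) and at about scene px (300,193). I'll check the droop against projection before carrying it.

Run:
```python
from h import *
g=np.array([.6068,.1734]); 
for cam in("top","scene"):
    c=robot.camera_info(cam); K=np.array([[c['fx'],0,c['cx']],[0,c['fy'],c['cy']],[0,0,1]])
    for dz in(0,-.02,-.04):
        P=np.array([[*(g+.145*bd),.1296+dz],[*(g-.025*bd),.1296]])
        print(cam,dz,cv2.projectPoints(P,c['rvec'],c['tvec'],K,c['dist'])[0].reshape(-1,2).round(1).tolist())
im=robot.grab_frame("scene")[165:210,265:315,::-1]
cv2.imwrite("pics/l2.png",cv2.resize(im,None,fx=12,fy=12,interpolation=cv2.INTER_CUBIC))
```

```text
top 0 [[389.4, 154.4], [319.8, 163.8]]
top -0.02 [[388.3, 155.8], [319.8, 163.8]]
top -0.04 [[387.2, 157.2], [319.8, 163.8]]
scene 0 [[262.5, 174.0], [298.6, 193.2]]
scene -0.02 [[262.9, 179.5], [298.6, 193.2]]
scene -0.04 [[263.3, 184.9], [298.6, 193.2]]
```

View pics/l2.png

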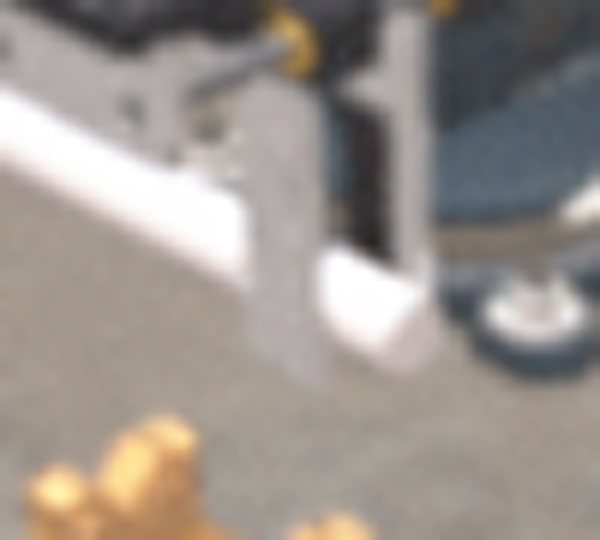

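The bar is level: its tail in the scene view is at (299,193), as predicted, and the line passes (265,176) against 175.3 expected. I'll lay it in the groove now.

Run:
```python
from h import *
R=toolR(YJ); X=-.132
robot.move_linear(J(X,.13),.12,frame=R) ; st()
robot.move_linear(J(X,.060),.06); robot.pause(.2); s=st()
im=robot.grab_frame("top")[200:275,250:370,::-1]
cv2.imwrite("pics/j1.png",cv2.resize(im,None,fx=6,fy=6,interpolation=cv2.INTER_CUBIC))
print(robot.move_linear(J(X,.046),.012,threshold=2.5)); st()
im=robot.grab_frame("top")[200:275,250:370,::-1]
cv2.imwrite("pics/j2.png",cv2.resize(im,None,fx=6,fy=6,interpolation=cv2.INTER_CUBIC))
```

```text
t8.53 [0.4526 0.3516 0.13  ] F [-0.12  0.28 -1.98] M [-0.03  0.06 -0.05] op0.0210 gf30.0
t10.05 [0.4523 0.3521 0.0602] F [ 0.56  0.33 -0.6 ] M [ 0.02  0.03 -0.03] op0.0211 gf30.0
True
t10.93 [0.4523 0.352  0.0493] F [1.46 1.73 1.9 ] M [ 0.09 -0.3   0.1 ] op0.0213 gf30.0
```

View pics/j2.png

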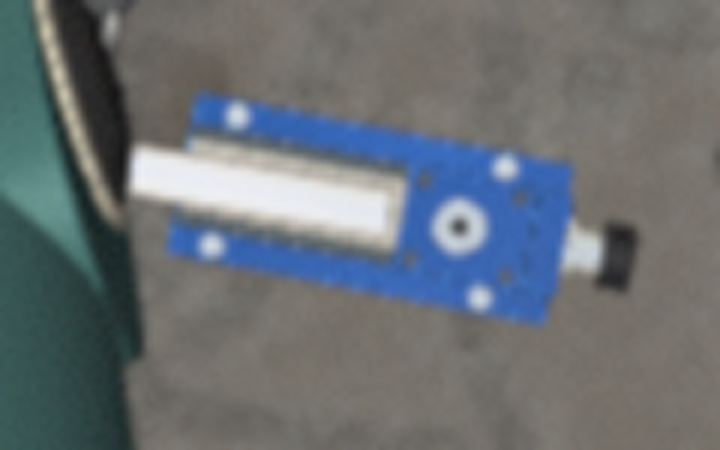

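The bar lies in the groove with its end at (392,212), about 6 mm short of the bridge edge at (404,217), and is yawed by about 1°. I'll slide it slightly under the bridge, release it so it settles, then push its tail with closed fingers.

Run:
```python
from h import *
s=st(); z=s['ee_pos'][2]
print(robot.move_linear(J(-.132+.014,z),.015,threshold=4)); st()
robot.gripper_to(.045); robot.pause(.2); st()
robot.move_linear(J(-.118,.14),.12)
robot.move_linear(J(-.22,.14),.15); s=st()
im=robot.grab_frame("top")[200:275,250:370,::-1]
cv2.imwrite("pics/j3.png",cv2.resize(im,None,fx=6,fy=6,interpolation=cv2.INTER_CUBIC))
```

```text
t10.98 [0.4523 0.352  0.0494] F [1.64 1.41 1.64] M [ 0.16 -0.35  0.07] op0.0215 gf30.0
False
t12.05 [0.4502 0.3381 0.0494] F [4.56 0.76 2.36] M [ 0.21 -1.06  0.15] op0.0208 gf30.0
t12.82 [0.4501 0.3382 0.0494] F [-0.82  0.33 -0.46] M [-0.11  0.08  0.03] op0.0449 gf0.0
t14.57 [0.4655 0.438  0.1398] F [0.63 0.27 0.65] M [-0.12  0.06  0.05] op0.0449 gf0.0
```

View pics/j3.png

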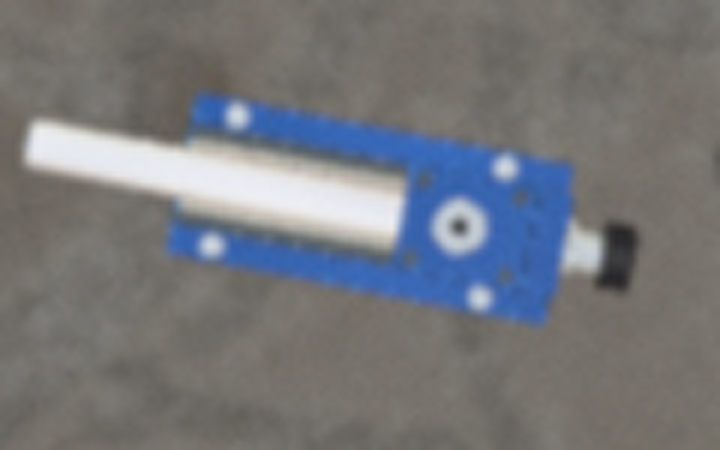

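The bar has settled into the groove and under the bridge, with its tail centre at (28,142) in the crop. I'll push on the tail with closed fingers.

Run:
```python
from h import *
f=lambda p:bp(((p[0]+.5)/6-.5+250,(p[1]+.5)/6-.5+200),.048)
t=f((28,142))[:2]; m=f((385,210))[:2]; e=lambda p:((p-O)@d,(p-O)@n)
print("tail",e(t),"mid",e(m)); dk=bp((212,250),.016)[:2]; print("disc",e(dk))
xt,yt=e(t); x0=xt-.028
robot.gripper_to(0.0)
robot.move_linear(J(x0,.14),.15)
robot.move_linear(J(x0,.048),.1); robot.pause(.3); s0=st()
print(robot.move_linear(J(xt-.005,.048),.03,threshold=4)); st()
print(robot.move_linear(J(xt+.04,.048),.012,threshold=6)); s=st()
print("axial F", (s['force']-s0['force'])[:2]@d, "tool jig", e(s['ee_pos'][:2]))
robot.pause(.3); s=st(); print("axial F", (s['force']-s0['force'])[:2]@d, e(s['ee_pos'][:2]))
```

```text
tail (np.float64(-0.1445249750178164), np.float64(0.0030711927452261112)) mid (np.float64(0.01132467145169629), np.float64(0.001359438382579167))
disc (np.float64(-0.24734569405718343), np.float64(-0.08642764486819317))
t17.26 [0.4584 0.3922 0.0483] F [0.26 0.53 0.58] M [-0.08  0.12  0.01] op0.0009 gf0.0
False
t18.18 [0.4549 0.3694 0.048 ] F [-0.02  0.45  0.7 ] M [-0.02  0.07  0.  ] op0.0004 gf0.0
True
t19.71 [0.4528 0.3569 0.0479] F [1.56 2.43 0.89] M [ 0.55 -0.13 -0.02] op0.0010 gf1.4
axial F -2.070869368719753 tool jig (np.float64(-0.1369448704952742), np.float64(-0.00016730200228637715))
t20.01 [0.4527 0.357  0.0477] F [2.11 1.9  1.92] M [ 0.39 -0.17 -0.02] op0.0004 gf1.1
axial F -1.6257748296680474 (np.float64(-0.13696374419532745), np.float64(-0.00030879096562425653))
```

Run:
```python
from h import *
e=lambda p:((p-O)@d,(p-O)@n)
s0=st(); x=e(s0['ee_pos'][:2])[0]
print(robot.move_linear(J(x+.006,.048),.006,threshold=6)); s=st(); print((s['force'])[:2]@d,e(s['ee_pos'][:2]))
robot.pause(.3); s=st(); print((s['force'])[:2]@d,e(s['ee_pos'][:2]))
im=robot.grab_frame("top")[200:275,250:370,::-1]; im2=robot.grab_frame("scene")[150:225,290:410,::-1]
cv2.imwrite("pics/k1.png",cv2.resize(np.vstack([im,im2]),None,fx=4,fy=4,interpolation=cv2.INTER_CUBIC))
```

```text
t20.01 [0.4527 0.357  0.0477] F [2.11 1.9  1.92] M [ 0.39 -0.17 -0.02] op0.0004 gf1.1
True
t20.39 [0.4526 0.357  0.0477] F [1.17 2.2  0.51] M [ 0.31 -0.08 -0.04] op0.0003 gf0.9
-2.3453089519083226 (np.float64(-0.13697191789390972), np.float64(-0.0004056296759913873))
t20.69 [0.4525 0.357  0.0476] F [0.64 0.95 0.34] M [ 0.04 -0.03  0.02] op0.0004 gf0.4
-1.0369536538304935 (np.float64(-0.13700976899903458), np.float64(-0.0004777650469858563))
```

View pics/k1.png

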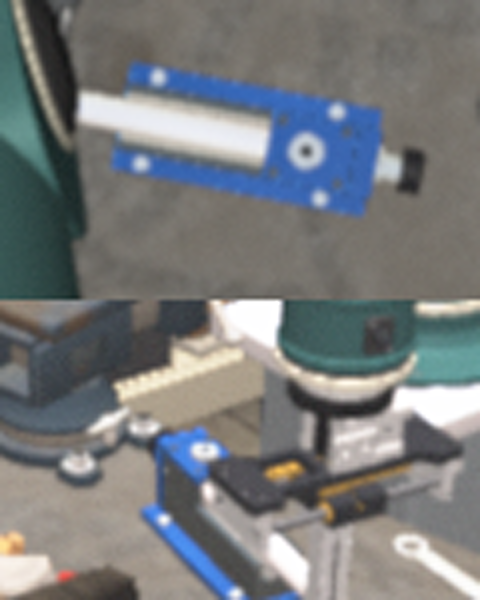

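Top picture: the tail meets the fingers at about (78,110), and at the bridge the bar centre is at about (265,141). The bar stands firm against 6 N. Before pushing harder I'll retract and measure its yaw and position numerically, to tell home from jammed.

Run:
```python
from h import *
e=lambda p:((p-O)@d,(p-O)@n)
robot.move_linear(J(-.150,.048),.05); s=st()
robot.move_linear(J(-.170,.14),.15); robot.move_linear(J(-.27,.14),.2)
cv2.imwrite("pics/m_top.png",robot.grab_frame("top")[:,:,::-1]);cv2.imwrite("pics/m_scene.png",robot.grab_frame("scene")[:,:,::-1]); st()
im=cv2.imread("pics/m_top.png")
crop_=im[195:275,245:365]; cv2.imwrite("pics/m1.png",cv2.resize(crop_,None,fx=6.5,fy=6.5,interpolation=cv2.INTER_CUBIC))
# bar profile: sample in jig frame at z=.048 : rectified map 0.25 mm
c=robot.camera_info("top"); K=np.array([[c['fx'],0,c['cx']],[0,c['fy'],c['cy']],[0,0,1]])
def rect(z):
    xs=np.arange(-.16,.12,.00025); ys=np.arange(-.045,.045,.00025); X,Y=np.meshgrid(xs,ys)
    P=np.c_[O[0]+X.ravel()*d[0]+Y.ravel()*n[0],O[1]+X.ravel()*d[1]+Y.ravel()*n[1],np.full(X.size,z)]
    uv=cv2.projectPoints(P,c['rvec'],c['tvec'],K,c['dist'])[0].reshape(*X.shape,2).astype(np.float32)
    return xs,ys,cv2.remap(im,uv[...,0],uv[...,1],cv2.INTER_LINEAR).astype(float)
xs,ys,r=rect(.048)
v=r[...,2]
for x in np.arange(-.125,.02,.012):
    i=np.searchsorted(xs,x); p=v[:,i-8:i+8].mean(1); th=(195 if x>-.08 else (p.max()+np.median(p))/2)
    w=np.where(p>th)[0]; print("x%.3f"%x,"bar lo/hi/mid mm",(ys[w[[0,-1]]]*1e3).round(1),round(ys[w].mean()*1e3,2),"max",p.max().round())
p=v[150:230].mean(0) ; j=np.where(p>(p[100:].max()+p[:20].mean())/2)[0][0]; print("tail x",xs[j])
xs,ys,r=rect(.012); bl=(r[...,0]>r[...,2]*1.4)&(r[...,0]>90)
for x in (-.08,-.05,-.02,.01): 
    i=np.searchsorted(xs,x); w=np.where(bl[:,i-8:i+8].mean(1)>.5)[0]; print("base",x,(ys[w[[0,-1]]]*1e3).round(1),ys[w[[0,-1]]].mean()*1e3)
w=np.where(bl[150:210].mean(0)>.3)[0];print("blue x",xs[np.where(bl[40:80].mean(0)>.3)[0][[0,-1]]])
```

```text
t21.20 [0.4548 0.3701 0.0479] F [ 0.03 -1.59 -0.09] M [-0.05  0.03 -0.03] op0.0004 gf0.0
t22.73 [0.4732 0.4868 0.1399] F [ 0.75 -0.24  0.14] M [-0.13  0.02 -0.05] op0.0006 gf0.0
x-0.125 bar lo/hi/mid mm [-6. 12.] 3.0 max 207.0
x-0.113 bar lo/hi/mid mm [-7.  12.5] 2.75 max 232.0
x-0.101 bar lo/hi/mid mm [-7.5 12.3] 2.38 max 231.0
x-0.089 bar lo/hi/mid mm [-7.7 12. ] 2.13 max 231.0
x-0.077 bar lo/hi/mid mm [-6.7 11.3] 2.25 max 231.0
x-0.065 bar lo/hi/mid mm [-9.2 12.8] 1.75 max 233.0
x-0.053 bar lo/hi/mid mm [-9.5 12.5] 1.5 max 234.0
x-0.041 bar lo/hi/mid mm [-10.2  12.5] 1.13 max 235.0
x-0.029 bar lo/hi/mid mm [-10.5  11.5] 0.5 max 236.0
x-0.017 bar lo/hi/mid mm [-10.2  11.5] 0.63 max 236.0
x-0.005 bar lo/hi/mid mm [-10.5  11.5] 0.5 max 235.0
x0.007 bar lo/hi/mid mm [-10.5  11.3] 0.38 max 235.0Traceback (most recent call last):
  File "<stdin>", line 19, in <module>
IndexError: index 0 is out of bounds for axis 0 with size 0
```

View pics/m1.png

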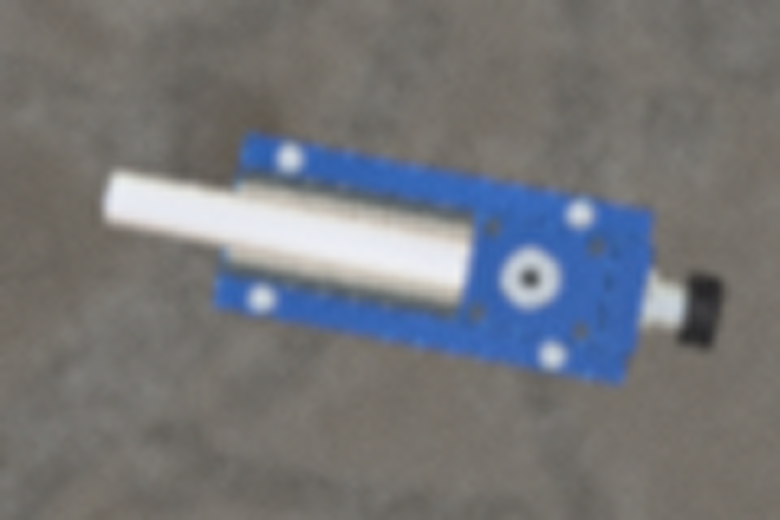

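The picture shows the bar in the groove under the bridge, with its tail at (105,197) and the knob at (703,312). I'll now measure the jig's own axis from the plate edges of the same saved picture.

Run:
```python
from h import *
im=cv2.imread("pics/m_top.png")
c=robot.camera_info("top"); K=np.array([[c['fx'],0,c['cx']],[0,c['fy'],c['cy']],[0,0,1]])
def rect(z):
    xs=np.arange(-.16,.12,.00025); ys=np.arange(-.05,.05,.00025); X,Y=np.meshgrid(xs,ys)
    P=np.c_[O[0]+X.ravel()*d[0]+Y.ravel()*n[0],O[1]+X.ravel()*d[1]+Y.ravel()*n[1],np.full(X.size,z)]
    uv=cv2.projectPoints(P,c['rvec'],c['tvec'],K,c['dist'])[0].reshape(*X.shape,2).astype(np.float32)
    return xs,ys,cv2.remap(im,uv[...,0],uv[...,1],cv2.INTER_LINEAR).astype(float)
def cross(q,th): # subpixel rising first, falling last
    w=np.where(q>th)[0]; return w[0],w[-1]
xs,ys,r=rect(.01); B=r[...,0]-r[...,2]; L=[]
for x in np.arange(-.075,.08,.012):
    i=np.searchsorted(xs,x); q=B[:,i-6:i+6].mean(1); a,b=cross(q,q.max()/2); L.append((x,ys[a]*1e3,ys[b]*1e3))
L=np.array(L); print(L.round(2))
for k in(1,2): print("edge slope",np.polyfit(L[:9,0]*1e3,L[:9,k],1), "all",np.polyfit(L[:,0]*1e3,L[:,k],1))
q=B[60:80].mean(0);a,b=cross(q,q.max()/2);print("base x ext",xs[a],xs[b])
q=B[320:340].mean(0);a,b=cross(q,q.max()/2);print("base x ext",xs[a],xs[b])
xs,ys,r=rect(.048); v=r[...,2]; 
q=v[190:226].mean(0); a,b=cross(q[:300],180);print("tail x",xs[a])
# groove block dark borders at z=.046 : print profile at few x
for x in(-.065,-.03,.0):
    i=np.searchsorted(xs,x); q=r[:,i-8:i+8].mean((1,2)); print(x,[(round(ys[k]*1e3),int(q[k])) for k in range(68,333,8)])
for x in(.105,.11):
    i=np.searchsorted(xs,x); q=r[:,i-4:i+4].mean((1,2)); w=np.where(q<60)[0]; print("knob",x,ys[w[[0,-1]]] if len(w) else q.min())
```

```text
[[-8.000e-02 -3.350e+01  3.725e+01]
 [-6.000e-02 -3.550e+01  3.850e+01]
 [-5.000e-02 -3.425e+01  3.725e+01]
 [-4.000e-02 -3.400e+01  3.700e+01]
 [-3.000e-02 -3.400e+01  3.675e+01]
 [-2.000e-02 -3.425e+01  3.600e+01]
 [-0.000e+00 -3.425e+01  3.625e+01]
 [ 1.000e-02 -3.450e+01  3.600e+01]
 [ 2.000e-02 -3.500e+01  3.600e+01]
 [ 3.000e-02 -3.525e+01  3.600e+01]
 [ 4.000e-02 -3.525e+01  3.575e+01]
 [ 6.000e-02 -2.475e+01  2.425e+01]
 [ 7.000e-02 -3.575e+01  3.525e+01]]
edge slope [-4.51388889e-03 -3.44829861e+01] all [ 1.38507326e-02 -3.38238324e+01]
edge slope [-2.15277778e-02  3.61965278e+01] all [-0.04292582 35.42891484]
base x ext -0.08049999999999993 0.08775000000000022
base x ext -0.08049999999999993 0.08750000000000022
tail x -0.12649999999999997
-0.065 [(-33, 112), (-31, 121), (-29, 135), (-27, 139), (-25, 136), (-23, 126), (-21, 111), (-19, 100), (-17, 103), (-15, 122), (-13, 153), (-11, 177), (-9, 190), (-7, 206), (-5, 223), (-3, 232), (-1, 235), (1, 236), (3, 235), (5, 234), (7, 231), (9, 222), (11, 207), (13, 188), (15, 172), (17, 143), (19, 118), (21, 102), (23, 100), (25, 10
[... 179 characters left out ...]
 161), (-11, 183), (-9, 201), (-7, 218), (-5, 231), (-3, 236), (-1, 238), (1, 237), (3, 236), (5, 233), (7, 228), (9, 217), (11, 195), (13, 178), (15, 160), (17, 136), (19, 109), (21, 100), (23, 102), (25, 106), (27, 108), (29, 108), (31, 108), (33, 107)]
0.0 [(-33, 110), (-31, 112), (-29, 113), (-27, 113), (-25, 113), (-23, 110), (-21, 103), (-19, 101), (-17, 110), (-15, 135), (-13, 162), (-11, 184), (-9, 204), (-7, 224), (-5, 233), (-3, 236), (-1, 237), (1, 235), (3, 233), (5, 230), (7, 223), (9, 209), (11, 189), (13, 176), (15, 156), (17, 131), (19, 107), (21, 102), (23, 105), (25, 110), (27, 112), (29, 113), (31, 113), (33, 112)]
knob 0.105 81.33333333333333
knob 0.11 [-0.0135   0.01125]
```

The plate edges show the jig yaw is 0.0145 rad more than I assumed, so the bar agrees with the jig to within about 0.5 mm. Its middle is near jig x = -45, which is inside the home range. I'll correct the frame and press up to about 10 N in small steps.

```bash
cat >> h.py <<'E'
O=O+.0035*d+.001*n; a=.1645; d=np.array([-np.sin(a),-np.cos(a)]); n=np.array([np.cos(a),-np.sin(a)]); YJ=np.arctan2(-d[1],-d[0])
e=lambda p:((p-O)@d,(p-O)@n)
E
python3 - <<'E'
from h import *
robot.move_linear(J(-.172,.14),.2,frame=toolR(YJ)); robot.move_linear(J(-.172,.048),.12)
robot.move_linear(J(-.147,.048),.05); robot.pause(.3); s0=st(); F0=s0['force']
print(robot.move_linear(J(-.130,.048),.01,threshold=3.5)); s=st(); x=e(s['ee_pos'][:2])[0]
print("contact",x)
fm=0;i=0
while fm<9 and i<16:
    x+=.0003; i+=1
    robot.move_linear(J(x,.048),.006,threshold=8)
    f=[]
    for _ in range(3): robot.pause(.02); s=robot.get_state(); f.append(-(s['force']-F0)[:2]@d)
    fm=np.mean(f); print(round(x,4),e(s['ee_pos'][:2])[0].round(5),round(fm,1))
for _ in range(8): robot.pause(.08); s=robot.get_state(); print(round(-(s['force']-F0)[:2]@d,1),(s['force']-F0).round(1))
st()
E
```

```text
t25.25 [0.457  0.3631 0.0479] F [-0.01  1.03 -0.18] M [-0.07  0.07 -0.  ] op-0.0002 gf0.0
True
t26.11 [0.4559 0.3564 0.0479] F [0.47 2.5  0.92] M [ 0.34 -0.12 -0.02] op0.0003 gf0.9
contact -0.14038158434900874
-0.1401 -0.14037 2.9
-0.1398 -0.14037 5.2
-0.1395 -0.14034 6.3
-0.1392 -0.14034 7.6
-0.1389 -0.14029 9.4
9.4 [ 1.8  9.2 -0.7]
8.2 [ 2.   7.9 -1. ]
9.3 [ 1.9  9.1 -0.7]
9.5 [ 1.7  9.3 -0.8]
9.4 [ 2.   9.2 -0.5]
8.2 [ 1.1  8.2 -0.8]
9.5 [ 1.1  9.5 -0. ]
8.6 [ 1.3  8.5 -0.7]
t28.27 [0.4559 0.3563 0.0483] F [ 1.26  9.53 -0.86] M [ 2.16 -0.29  0.02] op0.0003 gf5.0
```

The contact held rigidly at about 9 N for more than 0.6 s, at the same position as before. I'll retract, check that the bar stayed, and hand in.

Run:
```python
from h import *
robot.move_linear(J(-.146,.048),.02); robot.move_linear(J(-.165,.048),.06); robot.move_linear(J(-.175,.14),.15); robot.move_linear(J(-.27,.14),.2); robot.pause(.3); st()
A=cv2.imread("pics/m_top.png").astype(int); B=robot.grab_frame("top")[:,:,::-1].astype(int)
D=np.abs(A-B)[205:270,255:365].max(2); print("change", D.max(), (D>25).sum(), np.argwhere(D>25)[:10].tolist())
cv2.imwrite("pics/end.png",cv2.resize(B[195:275,245:365].astype(np.uint8),None,fx=6.5,fy=6.5,interpolation=cv2.INTER_CUBIC))
```

```text
t30.94 [0.4773 0.4837 0.1402] F [-0.26  1.27  0.13] M [-0.1   0.09 -0.01] op0.0004 gf0.0
change 12 0 []
```

View pics/end.png

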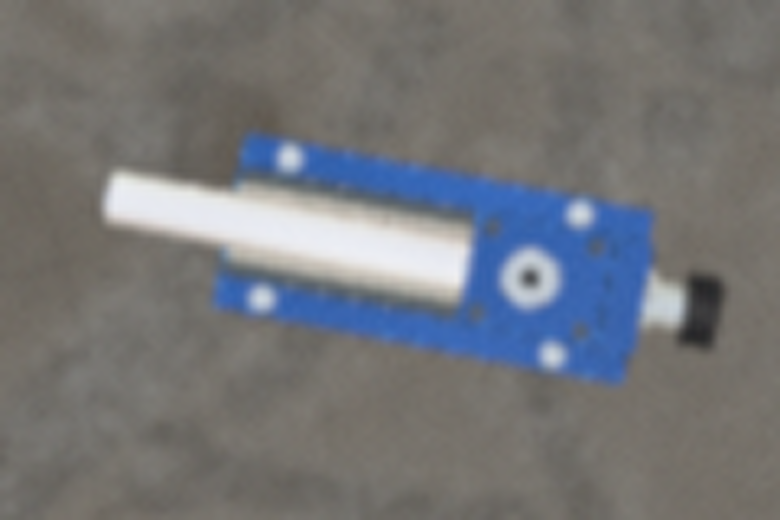

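The bar hasn't moved: its tail is still at (105,197), it lies in the groove, and nothing is touching it.

```bash
python3 -c "
from rig import robot
print(robot.sign_off())"
```

```text
the job is handed in; nothing more can be done
None
```

I laid the bar in the groove, slid it under the bridge onto a firm stop, pressed it there at about 9 N, released it, and handed the job in at about 31 s; no verdict came back, and "home" is judged from the rigid contact and the bar's position, as the pin is hidden.

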